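# Set the clay sheet roller's thickness lever to the green notch

### The arm

A 6-joint arm with a two-finger parallel gripper is mounted at the origin on the work surface. World frame = base frame: x ahead of the robot, y to its left, z up, the work surface at z = 0. Lengths are in m, angles in rad, forces in N, time in s.
With the tool pointing down it reaches from about 0.275 to 0.85 m from the base axis. Payload 5.2 kg.
Tool frame: the origin (TCP) lies at the very end of the fingers, on their centre line; the grasp point (between the pads) lies 19 mm behind it; z points along the fingers, y is the direction in which the jaws open and shut (so a half turn about z gives the same grasp; the last joint's range is limited). The gripper opens to 85 mm and grips with 20 to 120 N. Pads are 22 mm wide; open, the fingers measure 114 mm over their backs; the gripper's body (76 mm by 85 mm) begins 54 mm behind the grasp point. The pads swing forward as they close: fully open they stand 13 mm farther back than shut.
Start: joints at [1.116, 0.259, 1.535, -0, 1.348, -0.203], TCP at [0.137, 0.533, 0.231] pointing down, gripper open.
Joint ranges: [-3.14, 3.14], [-0.91, 2.08], [0.19, 2.58], [-1.22, 4.36], [0.22, 2.71], [-3.12, 3.12]. Speed limits (rad/s): [2.57, 2.57, 3.14, 3.14, 3.14, 3.14].

### API

Orientations are given as a 3x3 rotation matrix whose columns are the frame's x, y, z axes.
In Python, from station import * gives the robot as it stands. The module is installed in compiled form; this text tells all that it offers.
- The arm moves only by the shell command python3 -m pendant 'ROWS' [FORCE]. ROWS is JSON, a list of rows, each an object with "claw": the closure, from 0 (fully open) to 1 (shut); "translation": the shift along the tool's x, y, z in cm, a list of three; "rotation": the turn, a rotation vector about the tool's x, y, z in rad, a list of three. In form: [{"claw": claw, "translation": [dx, dy, dz], "rotation": [rx, ry, rz]}, ...]. A call has exactly 10 rows; each row shifts and turns the commanded pose from where the row before left it, along the tool's axes as they then stand; what a row does not reach is not made up. A row lasts 1/12 s, in which the tool goes at most 41.7 mm and 7.16 degrees, less where a joint would pass 70% of its speed; a pose out of reach is approached as far as the arm can. A call with a gripper value outside its range is refused whole. The fingers move at their own pace and stop on an object; FORCE is the grip in N (left out, the last holds). Time passes only in rows, so rows that do not move let the fingers close, or fill a call up. It gives the time, the measured TCP pose, the force and the opening at its end, in the units of the state.
- observe(): the state, without advancing time (a new reading comes with each control period).
- read_camera(name): name is "scene" or "top" or "wrist"; returns the picture (400x640x3 uint8, blue, green, red); there is no depth.
- get_calibration(name): a dict with "intrinsics" (3x3 intrinsics, pixels), "D" ([k1, k2, p1, p2, k3] as OpenCV has them; the pictures are not rectified), "pose" (4x4, takes a point from camera to world coordinates); the wrist camera has in their place "mount" (4x4, takes a point from camera to tool coordinates, whose origin is the TCP and whose axes are the flange's). Camera axes: x right, y up, looking along -z (the intrinsics and any distortion apply to the point x, -y, -z); pixel columns grow to the right and rows downward; lengths in m; the calibration is good to about 2 mm. A picture is of the moment at which its call begins: read the wrist's pose just before it. get_calibration takes no time and is no camera call.
- sign_off(): hands the job in, once; it reports no verdict.
The state is a dict: "time_s": time; "joint_pos": joint angles; "qd": joint speeds; "joint_torque": joint torques, N m; "ee_pos": TCP position; "eef_rot": TCP orientation; "contact_force": force on the tool from outside, world axes, zero at the start; "wrist_torque": the same for the moment, N m; "grip_width": finger opening in m.
Only numpy, scipy, OpenCV 4.12 (cv2) and the standard library are available. Lean on these libraries where they do the work, as an engineer would, in place of code of your own. Each camera call takes 0.05 s, during which the arm holds its last target.

### The job

The thickness lever of the clay sheet roller rests in the middle notch of its toothed gate. Lift it by its black knob out of that notch, swing it round to the notch whose dot on the foot plate is green, lower it all the way down into that notch and let go. Do not knock over the white glue jar beside the machine.

Things in the scene. Friction and masses are not known exactly. Their poses are not given: they have to be found in the camera images.
- knob (a point): Centre of the lever's black upright knob (28 mm diameter, 44 mm tall), 85 mm above the table when down; free space below it to the foot plate (12 mm high). The lever swings sideways and up about a pivot 170 mm from here along this point's +x, level with the knob when down. Down: x level along the lever, away from the robot, y across, z up. The knob turns and tilts with the lever. It stays at the side angle it is left at.
- green_mark (a point): Centre of the top of the green dot, a fixed flat disc (32 mm diameter, top 15 mm above the table). It marks one of the four outer notches: in that notch the knob is straight above the dot. Pink, yellow and blue dots mark the others; the order varies. Five notches, 0.30 rad (51 mm at the knob) apart, the lever starting in the middle one; each leaves the knob about 10 mm play to either side.
- lift (a joint): Upward angle of the lever, rad: 0 fully down in a notch, 0.45 at the upper stop (knob rise = 170 mm x sin). The gate's teeth, 105 to 135 mm from the pivot, stand 18 mm above the notch floors (tops 98 mm above the table): raise the knob 32 mm (0.19) or more to clear them, 45 mm is comfortable, 73 mm the most. Let go, the lever falls by its weight (about 1 N at the knob); on a tooth it stays up.
- glue_jar: White closed glue jar, 64 mm diameter, 90 mm tall, 0.3 kg, standing loose on the table 0.2 to 0.25 m to the left (+y) of the lever. Origin at the centre of its underside, z up. Must stay standing.
There are look-alikes about, which are no part of the job. Leave any brown or pink look-alike of the glue_jar alone.

How it is judged:
By the outcome, as a careful person would: the job done as asked, in the order asked, and still so for the second after the job is handed in, with the robot touching nothing.
It also fails if it takes over 38 s, if anything falls off the work surface, if the arm or the gripper's body presses on something with over 40 N, if the wrist force passes 120 N, or if a joint passes its speed limit or range.

## Working session

There is one attempt and no reset: what is moved stays moved. The work goes in short steps, Python scripts to look and compute and a shell command to move; the robot and the scene stay as the last step left them, time stands still between calls to the robot, and variables do not carry over. Pictures are saved under pics/ and viewed, and the job is handed in when it is done.

```bash
mkdir -p pics; python3 - <<'E'
from station import *
import cv2, numpy as np
np.set_printoptions(precision=4,suppress=True)
s=observe(); print(s['time_s'],s['ee_pos'],s['eef_rot'],s['grip_width'],s['contact_force'])
for n in ('scene','top'):
    cv2.imwrite(f'pics/{n}0.png',read_camera(n))
for n in ('scene','top','wrist'):
    c=get_calibration(n); print(n,{k:np.array(v) for k,v in c.items()})
E
```

```text
0.0 [0.1367 0.5322 0.2305] [[-0.9685  0.2492 -0.0008]
 [ 0.2492  0.9685 -0.0017]
 [ 0.0004 -0.0018 -1.    ]] 0.08523494822545083 [ 0.3713 -0.2909 -0.8837]
scene {'intrinsics': array([[386.0221,   0.    , 322.1109],
       [  0.    , 386.0221, 202.3498],
       [  0.    ,   0.    ,   1.    ]]), 'D': array([-0.0927,  0.    ,  0.    ,  0.    ,  0.    ]), 'pose': array([[-0.0296, -0.5675,  0.8229,  1.3477],
       [ 0.9995, -0.0062,  0.0317,  0.1872],
       [-0.0128,  0.8234,  0.5674,  0.5528],
       [ 0.    ,  0.    ,  0.    ,  1.    ]])}
top {'intrinsics': array([[439.8888,   0.    , 318.8443],
       [  0.    , 439.8888, 191.4908],
       [  0.    ,   0.    ,   1.    ]]), 'D': array([-0.0012,  0.    ,  0.    ,  0.    ,  0.    ]), 'pose': array([[ 0.0112,  0.9803, -0.197 ,  0.4841],
       [-0.9995,  0.0167,  0.0265,  0.1793],
       [ 0.0293,  0.1966,  0.9801,  0.9091],
       [ 0.    ,  0.    ,  0.    ,  1.    ]])}
wrist {'intrinsics': array([[338.6068,   0.    , 314.9692],
       [  0.    , 338.6068, 196.2931],
       [  0.    ,   0.    ,   1.    ]]), 'D': array([-0.0126,  0.    ,  0.    ,  0.    ,  0.    ]), 'mount': array([[-0.0005,  0.9617,  0.2741,  0.0694],
       [ 1.    ,  0.0007, -0.0008, -0.0009],
       [-0.0009,  0.2741, -0.9617, -0.1429],
       [ 0.    ,  0.    ,  0.    ,  1.    ]])}
```

View pics/scene0.png

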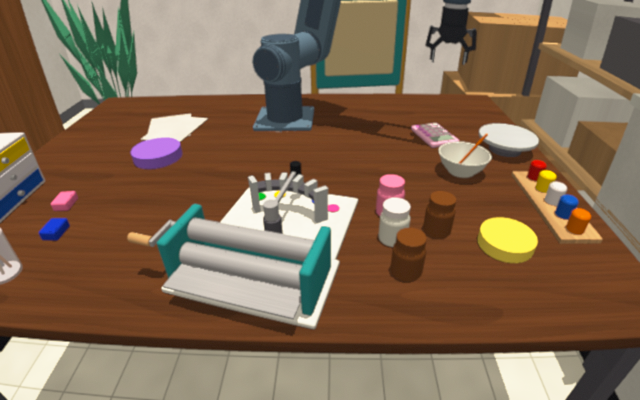

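View pics/top0.png

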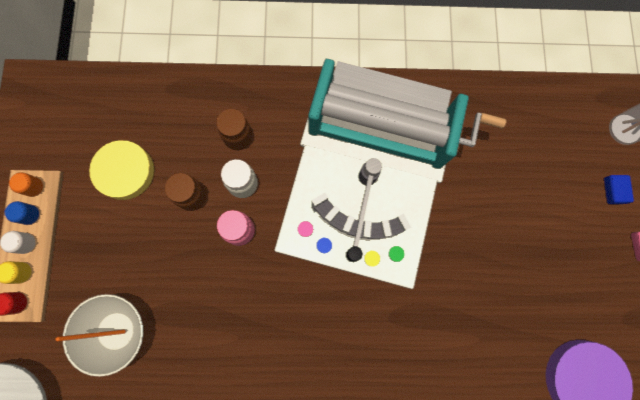

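The scene view shows the roller and the gate: knob about (295,168), white jar (395,222). In the top view:
- **Knob:** the black knob is at (354,254). The only other dark round thing is the pivot post at (371,172).
- **Dots:** green is at (397,254), with yellow (372,258), blue (324,245) and pink (305,229) as the others.
- **Jars:** the white jar is at (238,177). The brown ones are at (232,125) and (183,190), the pink one at (234,226).

I choose the knob at (354,254) and the green dot at (397,254). Next I measure them and check a crop.

```bash
cat > h.py <<'E'
from station import *
import cv2, numpy as np
np.set_printoptions(precision=4,suppress=True)
def cast(n,uv,z,T=None):
    c=get_calibration(n); K=np.array(c['intrinsics']);D=np.array(c['D'])
    if T is None: T=np.array(c['pose'])
    p=cv2.undistortPoints(np.array([[uv]],float),K,D)[0,0]
    d=T[:3,:3]@np.array([p[0],-p[1],-1]); o=T[:3,3]
    return o+d*(z-o[2])/d[2]
def blobs(m,mina=20):
    n,l,st,ce=cv2.connectedComponentsWithStats(m.astype(np.uint8))
    return [(ce[i].round(1),st[i]) for i in range(1,n) if st[i][4]>=mina]
E
python3 - <<'E'
from h import *
im=cv2.imread('pics/top0.png'); hsv=cv2.cvtColor(im,cv2.COLOR_BGR2HSV)
H,S,V=cv2.split(hsv)
roi=np.zeros(H.shape,bool); roi[150:290,270:440]=1
R={}
for n,lo,hi in (('green',45,75),('yellow',22,35),('blue',105,130),('pink',150,178)):
    for c,st in blobs(roi&(H>=lo)&(H<=hi)&(S>110)&(V>100),60):
        p=cast('top',c,.015);R[n]=p; print(n,c,st,p)
for c,st in blobs(roi&(V<45),20):
    print('dark',c,st,cast('top',c,.085),cast('top',c,.107))
pp=cast('top',(373,166),.11);print('pivot post top approx',pp)
# circle fit through dots
P=np.array(list(R.values()))[:,:2]
A=np.c_[2*P,np.ones(len(P))];x=np.linalg.lstsq(A,(P**2).sum(1),rcond=None)[0]
print('circle',x[:2],np.sqrt(x[2]+x[0]**2+x[1]**2))
for n in R: print(n,np.arctan2(*(R[n][:2]-x[:2])[::-1]))
print('jar',cast('top',(238,172),.09))
cv2.imwrite('pics/crop0.png',cv2.resize(im[140:300,260:450],None,fx=4,fy=3.7,interpolation=2))
E
```

```text
green [396.2 253.4] [389 246  15  15 176] [ 0.5385 -0.0031  0.015 ]
yellow [371.9 258.1] [365 251  15  15 186] [0.5284 0.0464 0.015 ]
blue [323.9 245. ] [317 238  15  15 174] [0.5534 0.1437 0.015 ]
pink [305.  228.5] [298 222  15  14 163] [0.5864 0.1825 0.015 ]
dark [362.4 178.7] [360 173   6  11  30] [0.6763 0.0733 0.085 ] [0.6712 0.0761 0.107 ]
dark [349.2 256.9] [347 252   9   9  25] [0.5266 0.0992 0.085 ] [0.5255 0.1013 0.107 ]
pivot post top approx [0.6954 0.0563 0.11  ]
circle [0.6974 0.0548] 0.1692024080648815
green -2.7919000303417945
yellow -3.091990642786266
blue 2.5885718088678815
pink 2.286392449188086
jar [0.684  0.3118 0.09  ]
```

View pics/crop0.png

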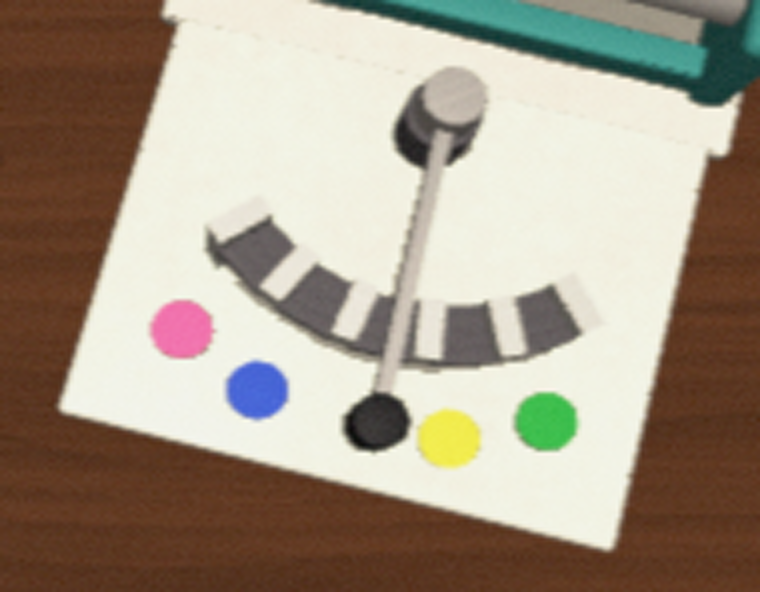

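Checks: the dots fit a circle of radius 169 mm (170 expected) about (0.697, 0.055), with gaps of 0.30 rad. The crop shows the knob at about (354.5,252.7), in the middle notch, and green two notches along towards −y. The tool's yaw already matches the lever, so I move over the knob.

```bash
python3 -c "
from h import *
print(cast('top',(354.5,252.7),.107))"
python3 -m pendant '[{"claw":0,"translation":[-2.4,-1.6,0],"rotation":[0,0,0]},{"claw":0,"translation":[-2.4,-1.6,0],"rotation":[0,0,0]},{"claw":0,"translation":[-2.4,-1.6,0],"rotation":[0,0,0]},{"claw":0,"translation":[-2.4,-1.6,0],"rotation":[0,0,0]},{"claw":0,"translation":[-2.4,-1.6,0],"rotation":[0,0,0]},{"claw":0,"translation":[-2.4,-1.6,0],"rotation":[0,0,0]},{"claw":0,"translation":[-2.4,-1.6,0],"rotation":[0,0,0]},{"claw":0,"translation":[-2.4,-1.6,0],"rotation":[0,0,0]},{"claw":0,"translation":[-2.4,-1.6,0],"rotation":[0,0,0]},{"claw":0,"translation":[-2.4,-1.6,0],"rotation":[0,0,0]}]' 40
python3 -m pendant '[{"claw":0,"translation":[-2.4,-1.6,0],"rotation":[0,0,0]},{"claw":0,"translation":[-2.4,-1.6,0],"rotation":[0,0,0]},{"claw":0,"translation":[-2.4,-1.6,0],"rotation":[0,0,0]},{"claw":0,"translation":[-2.4,-1.6,0],"rotation":[0,0,0]},{"claw":0,"translation":[-2.4,-1.6,0],"rotation":[0,0,0]},{"claw":0,"translation":[-2.4,-1.6,0],"rotation":[0,0,0]},{"claw":0,"translation":[-2.4,-1.6,0],"rotation":[0,0,0]},{"claw":0,"translation":[-2.4,-1.6,0],"rotation":[0,0,0]},{"claw":0,"translation":[0,0,0],"rotation":[0,0,0]},{"claw":0,"translation":[0,0,0],"rotation":[0,0,0]}]' 40
```

```text
[0.5331 0.0917 0.107 ]
time_s: 0.93
ee_pos: [0.33, 0.3166, 0.231]
eef_rot: [[-0.969, 0.249, -0.001], [0.249, 0.969, -0.0], [0.0, -0.0, -1.0]]
contact_force: [1.2, 0.1, -0.0]
grip_width: 0.0851
time_s: 1.77
ee_pos: [0.484, 0.145, 0.2306]
eef_rot: [[-0.968, 0.252, -0.001], [0.252, 0.968, -0.0], [0.001, -0.0, -1.0]]
contact_force: [-1.0, 0.6, 0.9]
grip_width: 0.0854
```

```bash
python3 - <<'E'
from h import *
s=observe(); T=np.eye(4);T[:3,:3]=s['eef_rot'];T[:3,3]=s['ee_pos']
im=read_camera('wrist'); cv2.imwrite('pics/w1.png',im)
T=T@np.array(get_calibration('wrist')['mount'])
H,S,V=cv2.split(cv2.cvtColor(im,cv2.COLOR_BGR2HSV))
for c,st in blobs((H>=45)&(H<=75)&(S>110)&(V>100),60): print('g',c,st,cast('wrist',c,.015,T))
for c,st in blobs((V<70),150): print('d',c,st,cast('wrist',c,.107,T))
print(s['ee_pos'])
E
```

```text
g [202.3 242.1] [190 232  26  21 423] [ 0.5355 -0.0026  0.015 ]
d [253.6  92.5] [  158     0   209   191 15468] [0.3996 0.1184 0.107 ]
d [629.   13.8] [613   0  27  37 670] [0.415  0.3958 0.107 ]
d [590.3 252.7] [ 548  219   92   79 3535] [0.5996 0.3609 0.107 ]
d [270.9 247.2] [ 254  226   33   43 1087] [0.5243 0.0948 0.107 ]
d [318.  354.2] [    0   251   640   149 47456] [0.641  0.1062 0.107 ]
[0.484  0.145  0.2306]
```

View pics/w1.png

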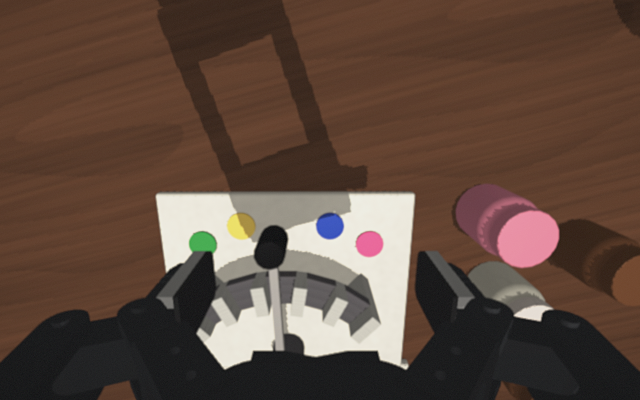

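The wrist view shows the knob tilted in perspective at about (270,247), its top around (268,254), and the green dot at (202,242). The dot agrees with the top view to 3 mm. The pads straddle the scene at x of about 200 and 430. I'll refine the knob using both ends of its silhouette.

```bash
python3 - <<'E'
from h import *
s=observe(); T=np.eye(4);T[:3,:3]=s['eef_rot'];T[:3,3]=s['ee_pos']
T=T@np.array(get_calibration('wrist')['mount'])
im=cv2.imread('pics/w1.png')
for uv in ((268,253),(270.9,247.2)):
  print(cast('wrist',uv,.107,T),cast('wrist',uv,.085,T))
im2=cv2.imread('pics/top0.png')
V=cv2.cvtColor(im2,cv2.COLOR_BGR2HSV)[...,2]
roi=np.zeros(V.shape,bool);roi[235:275,335:365]=1
for c,st in blobs(roi&(V<75),20): print('top',c,st,cast('top',c,.085),cast('top',c,.107))
R=np.array(s['eef_rot']);d=np.array([.533,.094,.066])-s['ee_pos'];print('tool cm',R.T@d*100)
cv2.imwrite('pics/w1c.png',cv2.resize(im[190:310,210:330],None,fx=5,fy=5,interpolation=2))
E
```

```text
[0.5281 0.0918 0.107 ] [0.5374 0.0859 0.085 ]
[0.5236 0.0957 0.107 ] [0.5324 0.0902 0.085 ]
top [353.8 253.8] [347 247  15  15 169] [0.5324 0.0906 0.085 ] [0.5312 0.093  0.107 ]
tool cm [-6.145 -3.773 16.46 ]
```

View pics/w1c.png

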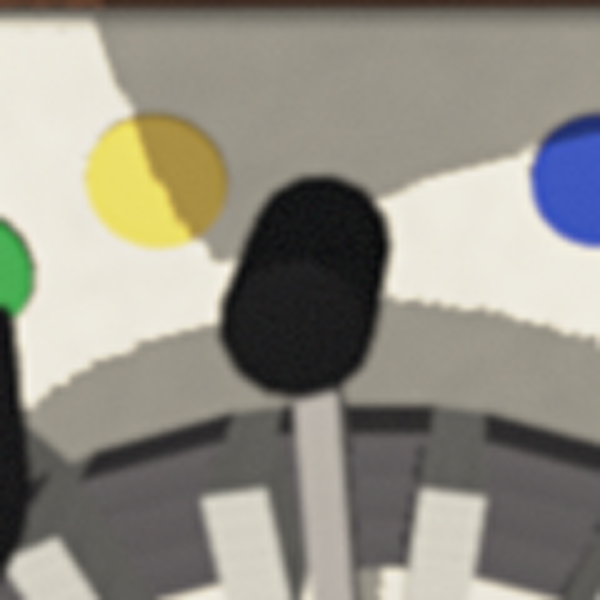

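Both cameras put the knob's centre at (0.532, 0.0905), to within a millimetre at z = 0.085, and 165+ mm from the pivot. I move over it, turn −0.04 about the tool z and go down.

```bash

python3 -m pendant '[{"claw":0,"translation":[-2.0,-1.35,0],"rotation":[0,0,0]},{"claw":0,"translation":[-2.0,-1.35,0],"rotation":[0,0,0]},{"claw":0,"translation":[-2.0,-1.35,0],"rotation":[0,0,0]},{"claw":0,"translation":[0,0,1.5],"rotation":[0,0,-0.04]},{"claw":0,"translation":[0,0,1.5],"rotation":[0,0,0]},{"claw":0,"translation":[0,0,1.5],"rotation":[0,0,0]},{"claw":0,"translation":[0,0,1.5],"rotation":[0,0,0]},{"claw":0,"translation":[0,0,1.5],"rotation":[0,0,0]},{"claw":0,"translation":[0,0,0],"rotation":[0,0,0]},{"claw":0,"translation":[0,0,0],"rotation":[0,0,0]}]' 40
python3 - <<'E'
from h import *
cv2.imwrite('pics/w2.png',read_camera('wrist'))
s=observe();R=np.array(s['eef_rot']);d=np.array([.532,.0905,.066])-s['ee_pos'];print(s['ee_pos'],'tool cm',R.T@d*100)
E
```

```text
time_s: 2.65
ee_pos: [0.5304, 0.0931, 0.1559]
eef_rot: [[-0.978, 0.209, -0.002], [0.209, 0.978, 0.0], [0.002, -0.0, -1.0]]
contact_force: [0.3, -0.4, 0.1]
grip_width: 0.0855
[0.5313 0.0929 0.1568] tool cm [-0.1197 -0.219   9.0782]
```

View pics/w2.png

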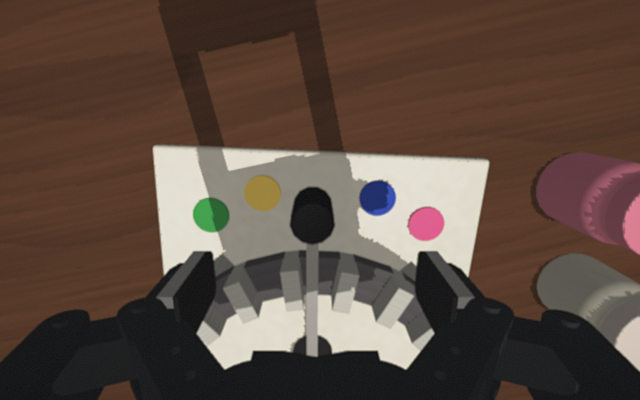

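The knob at (312,218) sits between the pads at about 205 and 427, and the rod lines up with the tool. I go straight down and then close.

```bash

python3 -m pendant '[{"claw":0,"translation":[-0.1,-0.2,1.5],"rotation":[0,0,0]},{"claw":0,"translation":[0,0,1.5],"rotation":[0,0,0]},{"claw":0,"translation":[0,0,1.5],"rotation":[0,0,0]},{"claw":0,"translation":[0,0,1.5],"rotation":[0,0,0]},{"claw":0,"translation":[0,0,1.5],"rotation":[0,0,0]},{"claw":0,"translation":[0,0,1.5],"rotation":[0,0,0]},{"claw":0,"translation":[0,0,0],"rotation":[0,0,0]},{"claw":0.3,"translation":[0,0,0],"rotation":[0,0,0]},{"claw":0.6,"translation":[0,0,0],"rotation":[0,0,0]},{"claw":1,"translation":[0,0,0],"rotation":[0,0,0]}]' 50
python3 -m pendant '[{"claw":1,"translation":[0,0,0],"rotation":[0,0,0]},{"claw":1,"translation":[0,0,0],"rotation":[0,0,0]},{"claw":1,"translation":[0,0,0],"rotation":[0,0,0]},{"claw":1,"translation":[0,0,0],"rotation":[0,0,0]},{"claw":1,"translation":[0,0,0],"rotation":[0,0,0]},{"claw":1,"translation":[0,0,0],"rotation":[0,0,0]},{"claw":1,"translation":[0,0,0],"rotation":[0,0,0]},{"claw":1,"translation":[0,0,0],"rotation":[0,0,0]},{"claw":1,"translation":[0,0,0],"rotation":[0,0,0]},{"claw":1,"translation":[0,0,0],"rotation":[0,0,0]}]' 50
python3 - <<'E'
from h import *
cv2.imwrite('pics/w3.png',read_camera('wrist'))
cv2.imwrite('pics/s3.png',read_camera('scene'))
s=observe();print(s['ee_pos'],s['contact_force'],s['grip_width'])
E
```

```text
time_s: 3.53
ee_pos: [0.5334, 0.0899, 0.0679]
eef_rot: [[-0.978, 0.21, 0.003], [0.21, 0.978, -0.0], [-0.003, 0.001, -1.0]]
contact_force: [0.1, 0.0, 0.1]
grip_width: 0.0518
time_s: 4.37
ee_pos: [0.5328, 0.0897, 0.0666]
eef_rot: [[-0.978, 0.21, 0.001], [0.21, 0.978, -0.0], [-0.001, 0.0, -1.0]]
contact_force: [2.5, 0.6, 3.1]
grip_width: 0.0269
[0.5328 0.0897 0.0665] [1.2705 1.0483 2.5761] 0.026990782506164886
```

View pics/w3.png

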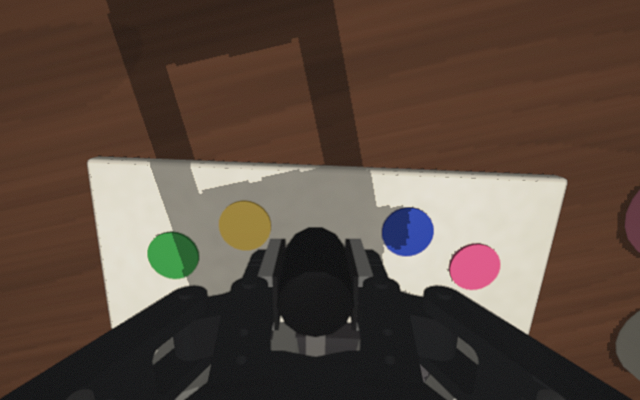

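The grip holds at 27 mm on the 28 mm knob; the picture shows the knob at (317,280) between both pads. Next I lift along the pivot arc, six rows of 0.048 rad, tilting with the lever for a rise of about 48 mm.

```bash

python3 -m pendant '[{"claw":1,"translation":[0.07,0,-0.82],"rotation":[0,0.048,0]},{"claw":1,"translation":[0.07,0,-0.82],"rotation":[0,0.048,0]},{"claw":1,"translation":[0.07,0,-0.82],"rotation":[0,0.048,0]},{"claw":1,"translation":[0.07,0,-0.82],"rotation":[0,0.048,0]},{"claw":1,"translation":[0.07,0,-0.82],"rotation":[0,0.048,0]},{"claw":1,"translation":[0.07,0,-0.82],"rotation":[0,0.048,0]},{"claw":1,"translation":[0,0,0],"rotation":[0,0,0]},{"claw":1,"translation":[0,0,0],"rotation":[0,0,0]},{"claw":1,"translation":[0,0,0],"rotation":[0,0,0]},{"claw":1,"translation":[0,0,0],"rotation":[0,0,0]}]' 50
python3 - <<'E'
from h import *
from scipy.spatial.transform import Rotation as Ro
cv2.imwrite('pics/s4.png',read_camera('scene')[100:320,160:440])
cv2.imwrite('pics/w4.png',read_camera('wrist'))
s=observe();print(s['ee_pos'],s['contact_force'],s['grip_width'])
P=np.array([.6974,.0548,.085]);R=np.array(s['eef_rot']);p=np.array(s['ee_pos'])
kn=p-.019*R[:,2];print('grasp pt',kn, np.linalg.norm(kn-P), 'yaw',np.arctan2(*(P-kn)[1::-1]))
# world-z swing by increments in tool frame
tot=np.arctan2(P[1]+.003,P[0]-.5365)-np.arctan2(*(P-kn)[1::-1]);print('total swing',tot)
n=10;a=tot/n
q=Ro.from_rotvec([0,0,a]).as_matrix()
for i in range(2):
    r=p-P; print('trans cm',R.T@(q@r-r)*100,'rot',R.T@[0,0,a]); p=P+q@r;R=q@R
E
```

```text
time_s: 5.3
ee_pos: [0.5343, 0.0893, 0.115]
eef_rot: [[-0.938, 0.21, -0.275], [0.202, 0.978, 0.059], [0.282, -0.0, -0.96]]
contact_force: [5.4, -1.1, -1.7]
grip_width: 0.0267
[0.5343 0.0893 0.1152] [ 5.465  -1.5957 -1.258 ] 0.026795828468828137
grasp pt [0.5396 0.0882 0.1334] 0.16844587992333884 yaw -0.20822110715027478
total swing 0.5530942742953107
trans cm [-0.0275 -0.9213 -0.0079] rot [ 0.0156 -0.     -0.0531]
trans cm [-0.0275 -0.9213 -0.0079] rot [ 0.0156 -0.     -0.0531]
```

View pics/s4.png

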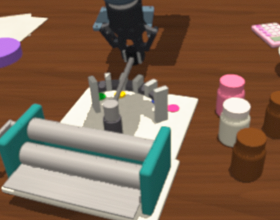

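View pics/w4.png

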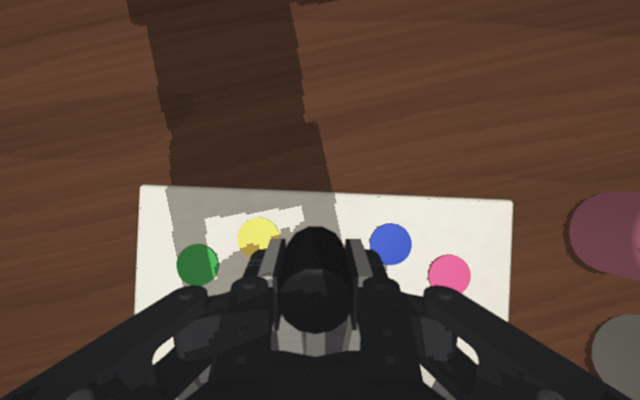

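The lever has come up with the knob at z of about 0.133, a rise of 48 mm. The scene crop shows the rod above the teeth, and the knob is still in the pads at (316,280). Now I swing 0.553 rad toward green.

```bash

python3 -m pendant '[{"claw":1,"translation":[-0.03,-0.92,-0.01],"rotation":[0.0156,0,-0.0531]},{"claw":1,"translation":[-0.03,-0.92,-0.01],"rotation":[0.0156,0,-0.0531]},{"claw":1,"translation":[-0.03,-0.92,-0.01],"rotation":[0.0156,0,-0.0531]},{"claw":1,"translation":[-0.03,-0.92,-0.01],"rotation":[0.0156,0,-0.0531]},{"claw":1,"translation":[-0.03,-0.92,-0.01],"rotation":[0.0156,0,-0.0531]},{"claw":1,"translation":[-0.03,-0.92,-0.01],"rotation":[0.0156,0,-0.0531]},{"claw":1,"translation":[-0.03,-0.92,-0.01],"rotation":[0.0156,0,-0.0531]},{"claw":1,"translation":[-0.03,-0.92,-0.01],"rotation":[0.0156,0,-0.0531]},{"claw":1,"translation":[-0.03,-0.92,-0.01],"rotation":[0.0156,0,-0.0531]},{"claw":1,"translation":[-0.03,-0.92,-0.01],"rotation":[0.0156,0,-0.0531]}]' 50
python3 -m pendant '[{"claw":1,"translation":[0,0,0],"rotation":[0,0,0]},{"claw":1,"translation":[0,0,0],"rotation":[0,0,0]},{"claw":1,"translation":[0,0,0],"rotation":[0,0,0]},{"claw":1,"translation":[0,0,0],"rotation":[0,0,0]},{"claw":1,"translation":[0,0,0],"rotation":[0,0,0]},{"claw":1,"translation":[0,0,0],"rotation":[0,0,0]},{"claw":1,"translation":[0,0,0],"rotation":[0,0,0]},{"claw":1,"translation":[0,0,0],"rotation":[0,0,0]},{"claw":1,"translation":[0,0,0],"rotation":[0,0,0]},{"claw":1,"translation":[0,0,0],"rotation":[0,0,0]}]' 50
python3 - <<'E'
from h import *
cv2.imwrite('pics/s5.png',cv2.resize(read_camera('scene')[120:320,200:380],None,fx=3,fy=3))
cv2.imwrite('pics/t5.png',cv2.resize(read_camera('top')[140:300,260:450],None,fx=4,fy=3.7))
s=observe();print(s['ee_pos'],s['contact_force'],s['grip_width'])
P=np.array([.6974,.0548,.085]);R=np.array(s['eef_rot']);p=np.array(s['ee_pos'])
kn=p-.019*R[:,2];print('grasp pt',kn, np.linalg.norm(kn-P), 'yaw',np.arctan2(*(P-kn)[1::-1]),'tool yaw',np.arctan2(-R[1,0],-R[0,0]),R)
for g in ((.5385,-.0031),(.5355,-.0026)): print('green yaw',np.arctan2(P[1]-g[1],P[0]-g[0]))
E
```

```text
time_s: 6.23
ee_pos: [0.5402, -0.0013, 0.1153]
eef_rot: [[-0.903, -0.337, -0.267], [-0.324, 0.941, -0.094], [0.283, 0.001, -0.959]]
contact_force: [3.1, 0.7, -0.5]
grip_width: 0.027
time_s: 7.07
ee_pos: [0.5402, -0.0012, 0.1155]
eef_rot: [[-0.903, -0.335, -0.268], [-0.322, 0.942, -0.094], [0.284, 0.001, -0.959]]
contact_force: [1.1, -0.1, -1.0]
grip_width: 0.0269
[ 0.5402 -0.0012  0.1155] [ 1.0664 -1.033  -0.3937] 0.027187764429647748
grasp pt [0.5453 0.0006 0.1337] 0.1686864595056619 yaw 0.34241675232130175 tool yaw 0.34205342609256323 [[-0.9032 -0.335  -0.2681]
 [-0.3216  0.9422 -0.094 ]
 [ 0.2841  0.0014 -0.9588]]
green yaw 0.34942773498734464
green yaw 0.3407134808728139
```

View pics/s5.png

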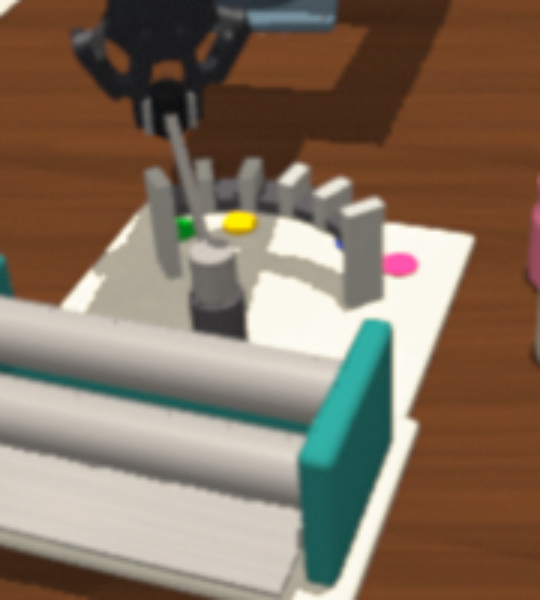

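View pics/t5.png

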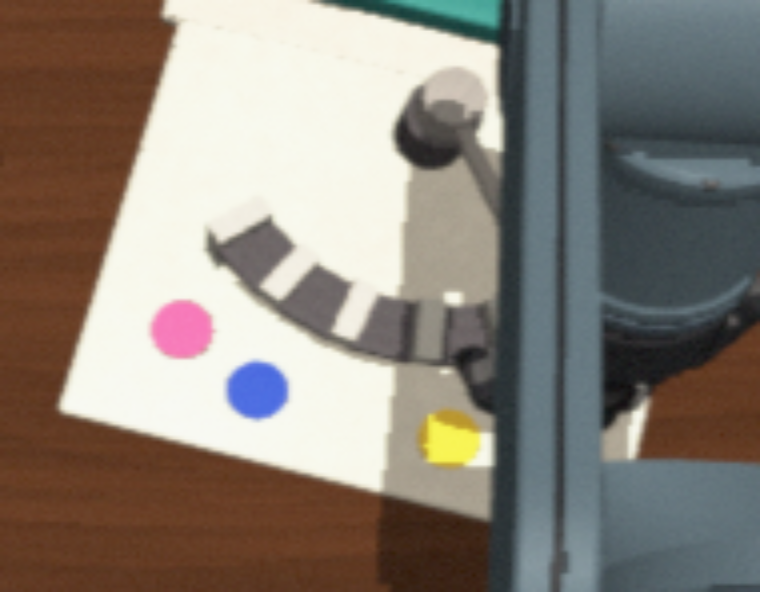

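The scene crop shows the rod between the two left-most teeth, over the notch by the green dot. The lever's yaw is 0.342 against 0.341 to 0.349 for the dot. I lower along the reverse arc.

```bash

python3 -m pendant '[{"claw":1,"translation":[-0.11,0,0.82],"rotation":[0,-0.048,0]},{"claw":1,"translation":[-0.11,0,0.82],"rotation":[0,-0.048,0]},{"claw":1,"translation":[-0.11,0,0.82],"rotation":[0,-0.048,0]},{"claw":1,"translation":[-0.11,0,0.82],"rotation":[0,-0.048,0]},{"claw":1,"translation":[-0.11,0,0.82],"rotation":[0,-0.048,0]},{"claw":1,"translation":[-0.11,0,0.82],"rotation":[0,-0.048,0]},{"claw":1,"translation":[0,0,0],"rotation":[0,0,0]},{"claw":1,"translation":[0,0,0],"rotation":[0,0,0]},{"claw":1,"translation":[0,0,0],"rotation":[0,0,0]},{"claw":1,"translation":[0,0,0],"rotation":[0,0,0]}]' 50
python3 - <<'E'
from h import *
cv2.imwrite('pics/s6.png',cv2.resize(read_camera('scene')[120:320,200:380],None,fx=3,fy=3))
s=observe();print(s['ee_pos'],s['contact_force'],s['grip_width'])
P=np.array([.6974,.0548,.085]);R=np.array(s['eef_rot']);p=np.array(s['ee_pos'])
kn=p-.019*R[:,2];print('grasp pt',kn, np.linalg.norm(kn-P),R)
E
```

```text
time_s: 8.0
ee_pos: [0.5386, -0.0019, 0.0665]
eef_rot: [[-0.942, -0.335, -0.001], [-0.335, 0.942, 0.001], [0.001, 0.001, -1.0]]
contact_force: [0.1, -1.0, 4.1]
grip_width: 0.0269
[ 0.5386 -0.0019  0.0664] [-0.8837 -2.0841  4.1792] 0.02671634951105722
grasp pt [ 0.5387 -0.0019  0.0854] 0.16856856547716217 [[-0.9421 -0.3354 -0.0011]
 [-0.3354  0.9421  0.0006]
 [ 0.0008  0.001  -1.    ]]
```

View pics/s6.png

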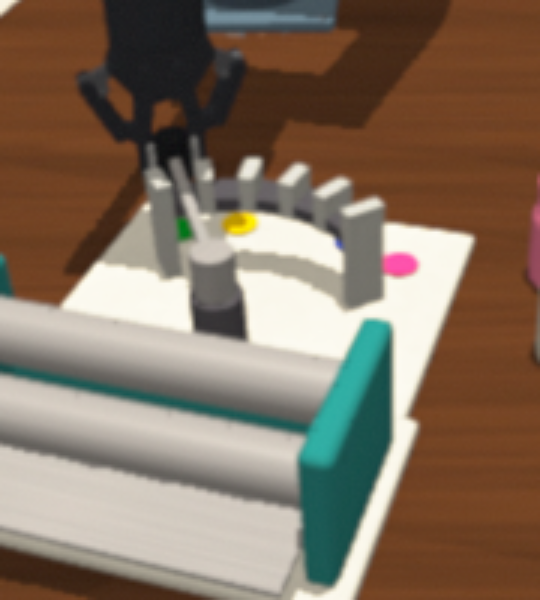

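The rod lies in the outermost notch by green, the knob is at 85 mm, and there are 4 N of support on the floor. I open, then retreat straight up.

```bash

python3 -m pendant '[{"claw":0.7,"translation":[0,0,0],"rotation":[0,0,0]},{"claw":0.4,"translation":[0,0,0],"rotation":[0,0,0]},{"claw":0,"translation":[0,0,0],"rotation":[0,0,0]},{"claw":0,"translation":[0,0,0],"rotation":[0,0,0]},{"claw":0,"translation":[0,0,0],"rotation":[0,0,0]},{"claw":0,"translation":[0,0,0],"rotation":[0,0,0]},{"claw":0,"translation":[0,0,0],"rotation":[0,0,0]},{"claw":0,"translation":[0,0,0],"rotation":[0,0,0]},{"claw":0,"translation":[0,0,-1],"rotation":[0,0,0]},{"claw":0,"translation":[0,0,-1.5],"rotation":[0,0,0]}]' 50
python3 -m pendant '[{"claw":0,"translation":[0,0,-2],"rotation":[0,0,0]},{"claw":0,"translation":[0,0,-2],"rotation":[0,0,0]},{"claw":0,"translation":[0,0,-2],"rotation":[0,0,0]},{"claw":0,"translation":[0,0,-2],"rotation":[0,0,0]},{"claw":0,"translation":[0,0,-2],"rotation":[0,0,0]},{"claw":0,"translation":[2,0,-1],"rotation":[0,0,0]},{"claw":0,"translation":[3,0,0],"rotation":[0,0,0]},{"claw":0,"translation":[3,0,0],"rotation":[0,0,0]},{"claw":0,"translation":[3,0,0],"rotation":[0,0,0]},{"claw":0,"translation":[3,0,0],"rotation":[0,0,0]}]' 50
python3 -m pendant '[{"claw":0,"translation":[0,-3,-1],"rotation":[0,0,0]},{"claw":0,"translation":[0,-3,0],"rotation":[0,0,0]},{"claw":0,"translation":[0,-3,0],"rotation":[0,0,0]},{"claw":0,"translation":[0,-3,0],"rotation":[0,0,0]},{"claw":0,"translation":[0,-3,0],"rotation":[0,0,0]},{"claw":0,"translation":[0,0,0],"rotation":[0,0,0]},{"claw":0,"translation":[0,0,0],"rotation":[0,0,0]},{"claw":0,"translation":[0,0,0],"rotation":[0,0,0]},{"claw":0,"translation":[0,0,0],"rotation":[0,0,0]},{"claw":0,"translation":[0,0,0],"rotation":[0,0,0]}]' 50
python3 - <<'E'
from h import *
a=read_camera('scene');b=read_camera('top')
cv2.imwrite('pics/s7.png',a)
cv2.imwrite('pics/t7.png',cv2.resize(b[120:300,200:450],None,fx=3,fy=3))
V=cv2.cvtColor(b,cv2.COLOR_BGR2HSV)[...,2]
roi=np.zeros(V.shape,bool);roi[230:275,365:420]=1
for c,st in blobs(roi&(V<75),20): print('knob',c,st,cast('top',c,.085))
E
```

```text
time_s: 8.88
ee_pos: [0.5375, -0.0016, 0.0905]
eef_rot: [[-0.942, -0.335, -0.004], [-0.335, 0.942, 0.002], [0.003, 0.003, -1.0]]
contact_force: [0.8, -0.4, 0.2]
grip_width: 0.0852
time_s: 9.72
ee_pos: [0.4056, -0.049, 0.2018]
eef_rot: [[-0.942, -0.336, 0.001], [-0.336, 0.942, 0.001], [-0.001, 0.0, -1.0]]
contact_force: [0.2, -0.5, 1.0]
grip_width: 0.0853
time_s: 10.55
ee_pos: [0.4568, -0.189, 0.2112]
eef_rot: [[-0.942, -0.336, -0.0], [-0.336, 0.942, 0.001], [-0.0, 0.001, -1.0]]
contact_force: [0.9, -0.2, -0.3]
grip_width: 0.0857
knob [402.8 251.5] [394 245  19  14 211] [ 0.5379 -0.0014  0.085 ]
```

View pics/s7.png

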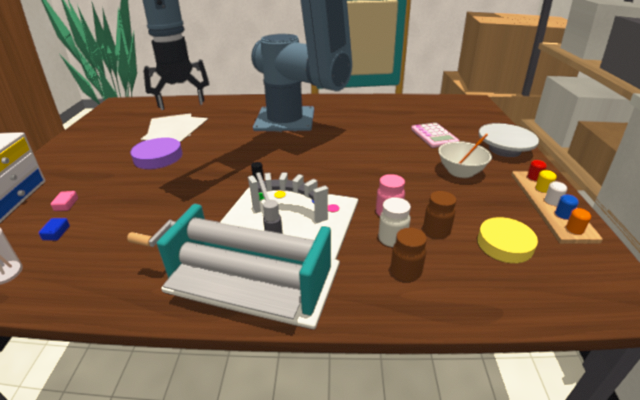

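View pics/t7.png

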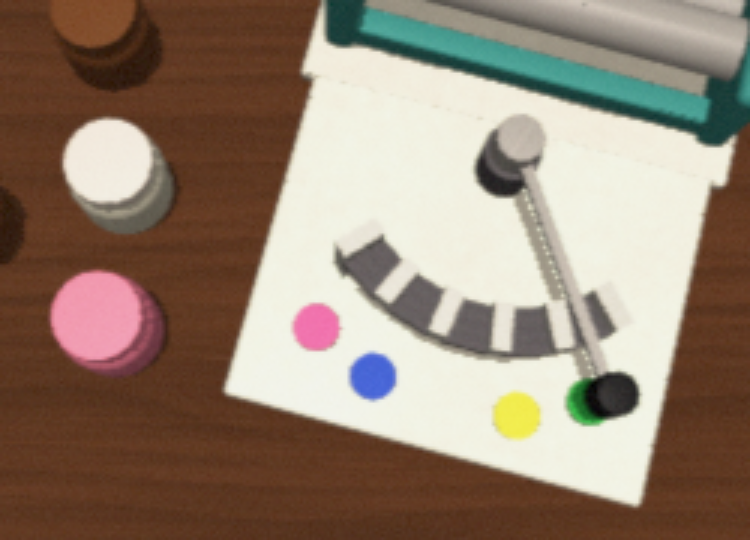

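The top view shows the knob over the green dot: (0.538, −0.001) against (0.537, −0.003). The white jar stands at (110,165). The rod looks close to the left tooth, so I check height and clearance before handing in.

```bash
python3 - <<'E'
from h import *
a=read_camera('scene');b=read_camera('top')
P=np.array([.6974,.0548])
def ang(uv,z):
    p=cast('top',uv,z)[:2];d=P-p;return np.arctan2(d[1],d[0]).round(3),np.hypot(*d).round(3)
f=lambda u,v:(u/3+200,v/3+120)
print('teeth',[ang(f(*t),.098) for t in ((452,310),(503,326),(562,320),(616,305))])
print('rod',[ang(f(*t),.085) for t in ((545,210),(575,300),(592,350))])
# knob height by triangulating top and scene centroid
def ray(n,uv):
    c=get_calibration(n);T=np.array(c['pose']);p=cv2.undistortPoints(np.array([[uv]],float),np.array(c['intrinsics']),np.array(c['D']))[0,0]
    d=T[:3,:3]@[p[0],-p[1],-1];return T[:3,3],d/np.linalg.norm(d)
V=cv2.cvtColor(a,cv2.COLOR_BGR2HSV)[...,2];roi=np.zeros(V.shape,bool);roi[155:190,245:272]=1
for c,st in blobs(roi&(V<60),15):
    print('scene blob',c,st)
    for uvt in ((402.8,251.5),):
        o1,d1=ray('scene',c);o2,d2=ray('top',uvt)
        t=np.linalg.lstsq(np.c_[d1,-d2],o2-o1,rcond=None)[0];print(o1+t[0]*d1,o2+t[1]*d2)
for z in (.085,.107,.125,.145):
  for n in ('scene',):
    c=get_calibration(n);T=np.array(c['pose']);q=T[:3,:3].T@(np.array([.5375,-.002,z])-T[:3,3])
    uv=cv2.projectPoints(np.array([[q[0],-q[1],-q[2]]]),np.zeros(3),np.zeros(3),np.array(c['intrinsics']),np.array(c['D']))[0].ravel();print(z,uv)
cv2.imwrite('pics/s8.png',cv2.resize(a[150:230,230:340],None,fx=7,fy=7,interpolation=2))
cv2.imwrite('pics/t8.png',cv2.resize(b[160:270,360:430],None,fx=5,fy=5,interpolation=2))
E
```

```text
teeth [(np.float64(-0.372), np.float64(0.118)), (np.float64(-0.094), np.float64(0.12)), (np.float64(0.219), np.float64(0.118)), (np.float64(0.516), np.float64(0.121))]
rod [(np.float64(0.407), np.float64(0.047)), (np.float64(0.348), np.float64(0.107)), (np.float64(0.339), np.float64(0.14))]
scene blob [256.5 168.3] [251 162  13  17 123]
[ 0.5376 -0.0019  0.0934] [0.5374 0.0004 0.0929]
0.085 [256.8459 171.2722]
0.107 [255.8771 163.3406]
0.125 [255.0696 156.6984]
0.145 [254.1565 149.1526]
```

View pics/s8.png

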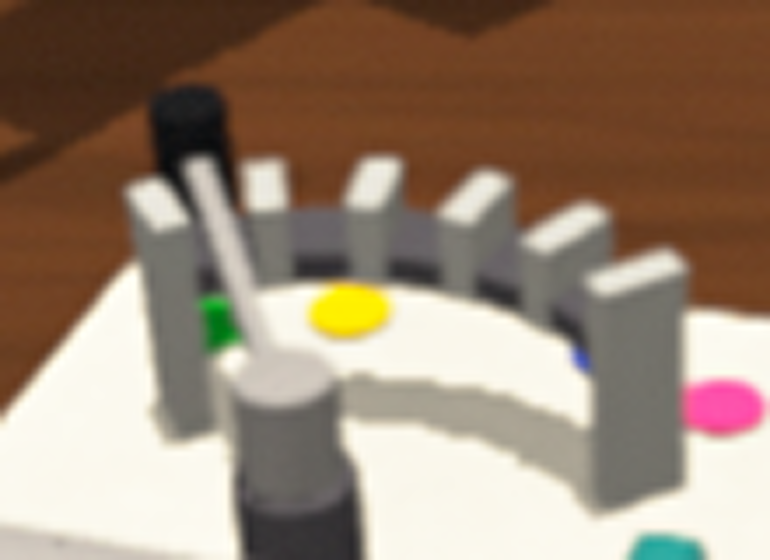

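View pics/t8.png

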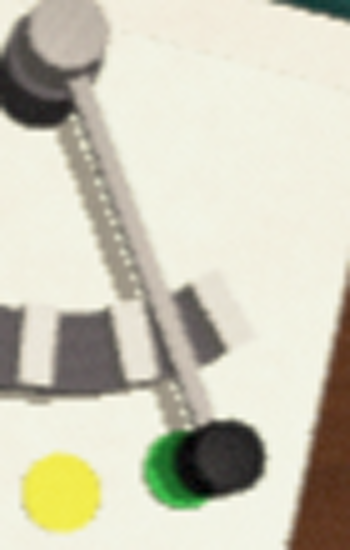

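The knob's top edge in the scene view is at row 162; a top at z = 0.107 predicts about 163, so the lever is fully down. The triangulated centroid gave 93 mm, but it is biased high because the rod and a tooth hide the lower part of the knob. The rod's angle is about 0.34, between the teeth at 0.22 and 0.52. I hand in.

```bash
python3 -c "
from station import *
print(sign_off())"
```

```text
the job is handed in; nothing more can be done
None
```

The lever is in the notch with the green dot, fully down and released, and I handed the job in at about 10.8 s. I gripped the black knob, lifted it about 48 mm along the pivot's arc, swung it 0.55 rad to the green side, lowered it and backed the arm off.

What the last checks showed:
- **Position:** the knob is at (0.538, −0.001) and the dot at about (0.537, −0.003), roughly 2 mm apart. The rod is at about 0.34 rad, between the teeth at 0.22 and 0.52, and slightly to one side of the notch centre.
- **Height:** before release the grip point was at 85 mm with about 4 N of support from below. Afterwards the top edge of the knob matched the fully-down height in the scene picture.
- **One disagreement:** triangulating the knob's centre gave 93 mm instead of 85 mm. I put this down to the rod and a tooth hiding its lower part.
- **Surroundings:** the white jar and its look-alikes are standing where they were, and the force readings I saw stayed under 7 N.

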